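Snap the candle box lid shut

TASK

The lid lies loosely on the candle box: its four orange rim sections still stand up. Press round the rim, pushing each section down with a fingertip until all four have clicked shut flush with the lid. Don't pick up, tip or shove the box out of its place, and leave the jar, lighter and dreidel as they are.

Things in the scene. Friction and masses are not known exactly. Their poses are not given: they have to be found in the camera images.
- candle_box: White plastic box, 130 mm along its x, 180 mm along its y, 0.9 kg, loose on the sill. Origin: centre of its underside; +x points to its far long side, +y to its left short side. Fixed middle panel (70 x 120 mm) and fixed corners of its blue lid: upper face 60 mm above the sill. Between the corners, one orange rim section per side, hinged on the middle panel's edge, tilted up until pressed shut.
- dot_far (a point): White 12 mm dot, the spot to press, on the upper face of the orange rim section on the +x long side (114 mm long) of the candle box; 22 mm out from its hinge (the section reaches 34 mm). Shut, the dot is at x = +57, y = 0 mm in the box frame, 60 mm above the sill; open, about 5 mm higher.
- clip_far (a joint): Tilt of the far rim section: near 0 rad = raised (open), 0.25 rad = snapped flush with the lid. It resists with up to about 8 N at the dot, passes over centre a little past half way (about 0.14 rad), then clicks shut by itself and stays; if let go before that it springs back up.
- dot_near (a point): White 12 mm dot, the spot to press, on the upper face of the orange rim section on the -x long side (114 mm long) of the candle box; 22 mm out from its hinge (the section reaches 34 mm). Shut, the dot is at x = -57, y = 0 mm in the box frame, 60 mm above the sill; open, about 5 mm higher.
- clip_near (a joint): Tilt of the near rim section: near 0 rad = raised (open), 0.25 rad = snapped flush with the lid. It resists with up to about 8 N at the dot, passes over centre a little past half way (about 0.14 rad), then clicks shut by itself and stays; if let go before that it springs back up.
- dot_left (a point): White 12 mm dot, the spot to press, on the upper face of the orange rim section on the +y short side (64 mm long) of the candle box; 22 mm out from its hinge (the section reaches 34 mm). Shut, the dot is at x = 0, y = +82 mm in the box frame, 60 mm above the sill; open, about 5 mm higher.
- clip_left (a joint): Tilt of the left rim section: near 0 rad = raised (open), 0.25 rad = snapped flush with the lid. It resists with up to about 8 N at the dot, passes over centre a little past half way (about 0.14 rad), then clicks shut by itself and stays; if let go before that it springs back up.
- dot_right (a point): White 12 mm dot, the spot to press, on the upper face of the orange rim section on the -y short side (64 mm long) of the candle box; 22 mm out from its hinge (the section reaches 34 mm). Shut, the dot is at x = 0, y = -82 mm in the box frame, 60 mm above the sill; open, about 5 mm higher.
- clip_right (a joint): Tilt of the right rim section: near 0 rad = raised (open), 0.25 rad = snapped flush with the lid. It resists with up to about 8 N at the dot, passes over centre a little past half way (about 0.14 rad), then clicks shut by itself and stays; if let go before that it springs back up.
- jar: Closed green glass jar, 54 mm across, 70 mm tall, loose, upright; origin under its centre. Leave alone.
- lighter: Red plastic lighter lying flat, 78 mm along its x, 24 mm wide, 13 mm high, loose; origin on the sill under its middle. Leave alone.
- dreidel: Wooden dreidel lying on its side, 28 mm square body, 63 mm long with stem and point (along its x), loose; origin under the square body. Leave alone.

How it is judged:
By the outcome, as a careful person would: the job done as asked, in the order asked, and still so for the second after the job is handed in, with the robot touching nothing.
It also fails if it takes over 45 s, if anything falls off the work surface, if the arm or the gripper's body presses on something with over 40 N, if the wrist force passes 120 N, or if a joint passes its speed limit or range.

ROBOT

A 7-joint arm with a two-finger parallel gripper is mounted at the origin on the work surface. World frame = base frame: x ahead of the robot, y to its left, z up, the work surface at z = 0. Lengths are in m, angles in rad, forces in N, time in s.
With the tool pointing down it reaches from about 0.4 to 0.85 m from the base axis. Payload 4.5 kg.
Tool frame: the origin (TCP) lies on the centre line of the jaws, within the pads' length; the fingertips stand 22 mm ahead of it and the grasp point (between the pads) lies 3 mm ahead of it (env.tip_extent is the z of the fingertips in the tool frame, in m); z points along the fingers, y is the direction in which the jaws open and shut (so a half turn about z gives the same grasp; the last joint's range is limited). The gripper opens to 85 mm and grips with 20 to 120 N. Pads are 22 mm wide; open, the fingers measure 114 mm over their backs; the gripper's body (76 mm by 85 mm) begins 54 mm behind the grasp point. The pads swing forward as they close: fully open they stand 13 mm farther back than shut.
Start: joints at [1.293, 0.689, -0.195, 1.565, 0.157, 0.902, -0.215], TCP at [0.192, -0.595, 0.253] pointing down, gripper open.
Joint ranges: [-3.01, 3.01], [-0.46, 2.08], [-1.47, 1.51], [0.13, 2.56], [-1, 4.14], [0.04, 2.09], [-2.66, 2.66]. Speed limits (rad/s): [2.57, 2.57, 3.14, 3.14, 3.14, 3.14, 3.14].

INTERFACE

Orientations are given as [roll, pitch, yaw] about the fixed x, y, z axes, in that order (R = Rz(yaw) Ry(pitch) Rx(roll)).
In Python, from workcell import env gives the robot as it stands.
- The arm moves only by the tool servo_tool, never from a script. Its argument "series" is a list that holds one entry, the list of rows, each a list of 5 numbers: the shift along the tool's x, y, z in cm, then the turn about the tool's z in rad, then the closure, from -1 (fully open) to 1 (shut). In form: [[[dx, dy, dz, spin, claw], ...]]. A call has 1 to 20 rows; each row shifts and turns the commanded pose from where the row before left it, along the tool's axes as they then stand; what a row does not reach is not made up. A row lasts 1/10 s, in which the tool goes at most 50 mm and 8.59 degrees, less where a joint would pass 70% of its speed; a pose out of reach is approached as far as the arm can. A call with a gripper value outside its range is refused whole. The fingers move at their own pace and stop on an object; "grip_force" is the grip in N (left out, the last holds). Time passes only in rows, so rows that do not move let the fingers close. It gives the time, the measured TCP pose, the force and the opening at its end, in the units of the state.
- env.sense(): the state, without advancing time (a new reading comes with each control period).
- env.get_image(name): name is "scene" or "top" or "wrist"; returns a dict with "pixels" (384x512x3 uint8, red, green, blue), "fx", "fy", "cx", "cy" (pixels), "cam_to_world" (4x4, takes a point from camera to world coordinates). Camera axes: x right, y down, z forward; pixel columns grow to the right and rows downward; lengths in m; the calibration is good to about 2 mm. A picture is of the moment at which its call begins. There is no depth.
- env.hand_in(): hands the job in, once; it reports no verdict.
Trained networks look in the newest picture that a camera, given by its name, has taken for a name from the list of things; names that differ only in an ending like _2 or _b are one class to them, and where a whole thing is asked for, a point or a joint stands for the part that bears it (a point fixed in the world has none). Each returns a list of dicts, best first, with "confidence" (0 to 1); they miss things now and then, are a little off and sometimes report something else, mostly with a low value. They report only what shows in the picture. A call takes as long as a camera call.
- env.find_in(camera, thing): "point" ([x, y, z] in m, in the coordinates of the camera as it stood for that picture, good to about 4 mm: the middle of the surface that is visible of it).
- env.cut_out(camera, thing): "mask" (384x512 bool, what is visible of it).
- env.pinpoint(camera, thing): "point" ([x, y, z] in m, in the coordinates of the camera as it stood for that picture, good to about 4 mm: a listed point, or the origin of a listed thing).
The state is a dict: "time": time; "joint_positions": joint angles; "dq": joint speeds; "joint_torque": joint torques, N m; "tool_pos": TCP position; "tool_rot": TCP orientation; "ft_force": force on the tool from outside, world axes, zero at the start; "ft_torque": the same for the moment, N m; "width": finger opening in m.
Only numpy, scipy, OpenCV 4.12 (cv2) and the standard library are available. Lean on these libraries where they do the work, as an engineer would, in place of code of your own. Each camera call takes 0.05 s, during which the arm holds its last target. There are 200 camera calls.

## Working session

There is one attempt and no reset: what is moved stays moved. The work goes in short steps, Python scripts to look and compute and a tool call to move; the robot and the scene stay as the last step left them, time stands still between calls to the robot, and variables do not carry over. Pictures are saved under pics/ and viewed, about 8 in all and at most 12, crops included, and the job is handed in when it is done.

Besides the shell and the picture viewer there is one more tool, called after "Request:" as name(argument=value, ...) on one line, values as JSON. servo_tool: Moves the arm, as the interface text tells. Its arguments: {"type":"object","properties":{"series":{"type":"array","items":{"type":"array","items":{"type":"array","items":{"type":"number"}}}},"grip_force":{"type":"number"}},"required":["series"]}

```bash
mkdir -p pics; cat > h.py <<'E'
from workcell import env
import numpy as np, cv2
def W(im,p): 
    T=np.array(im["cam_to_world"]); return T[:3,:3]@np.array(p)+T[:3,3]
def snap(c,f=None):
    im=env.get_image(c)
    if f: cv2.imwrite(f,im["pixels"][:,:,::-1])
    return im
def ray(im,u,v,z):
    T=np.array(im["cam_to_world"]); d=T[:3,:3]@np.array([(u-im["cx"])/im["fx"],(v-im["cy"])/im["fy"],1]); o=T[:3,3]
    return o+d*(z-o[2])/d[2]
E
python3 - <<'E'
from h import *
np.set_printoptions(precision=4,suppress=True)
s=env.sense(); print(s["time"],s["tool_pos"],s["tool_rot"],s["ft_force"],s["width"],env.tip_extent)
for c in("top","scene"):
    im=snap(c,f"pics/{c}0.png")
    for t in["dot_far","dot_near","dot_left","dot_right","candle_box","jar","lighter","dreidel"]:
        for r in env.pinpoint(c,t)[:2]: print(c,t,round(r["confidence"],2),W(im,r["point"]))
E
```

```text
0.0 [ 0.1915 -0.5943  0.2525] [-3.1397  0.0001  0.3119] [ 0.2202 -1.1481  0.0438] 0.08526838816289598 0.022
top dot_far 0.7 [0.6032 0.1294 0.0645]
top dot_near 0.63 [0.4929 0.0922 0.0638]
top dot_left 0.66 [0.5182 0.1885 0.0659]
top dot_right 0.67 [0.5784 0.0354 0.0656]
top candle_box 0.71 [0.5479 0.1116 0.0026]
top jar 0.77 [ 0.6062 -0.0632  0.0008]
top jar 0.19 [ 0.6932  0.132  -0.0028]
top lighter 0.57 [0.5042 0.2943 0.0027]
top dreidel 0.74 [ 0.6917  0.1324 -0.0025]
scene dot_far 0.69 [0.6005 0.1286 0.0601]
scene dot_near 0.97 [0.497  0.0904 0.0633]
scene dot_left 0.76 [0.5247 0.1854 0.0636]
scene dot_right 0.76 [0.5787 0.0394 0.0643]
scene candle_box 0.85 [0.5458 0.109  0.0014]
scene jar 0.63 [ 0.6073 -0.0668 -0.0021]
scene lighter 0.74 [ 0.5016  0.2887 -0.0005]
scene lighter 0.33 [0.5475 0.1078 0.0051]
scene dreidel 0.57 [ 0.6907  0.135  -0.0043]
```

View pics/top0.png

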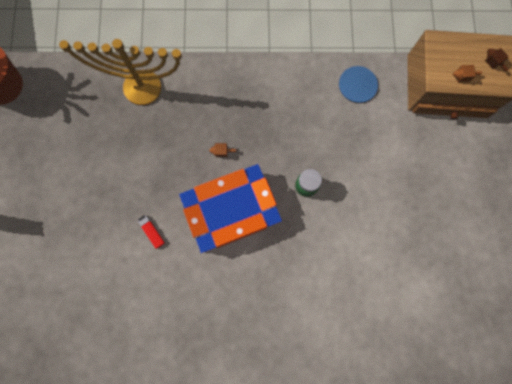

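View pics/scene0.png

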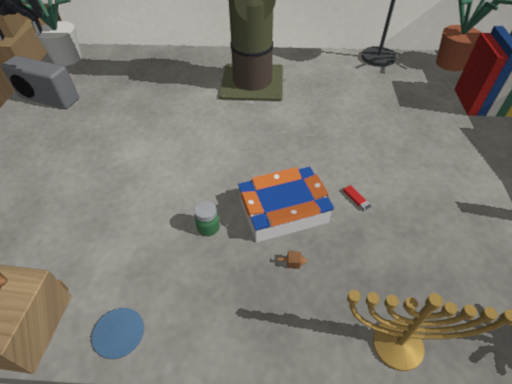

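The top view shows the box, with dots at about (221,183) far, (265,193) right, (240,231) near and (194,221) left. The jar is at (309,182), and the networks agree with the picture. Next I'll fit the box pose.

```bash
cat >> h.py <<'E'
from scipy.optimize import least_squares
D={"dot_far":(.0563,0),"dot_near":(-.0563,0),"dot_left":(0,.0813),"dot_right":(0,-.0813)}
def fit(obs):  # obs: list of (name, xy)
    def pl(p,b): c,s=np.cos(p[2]),np.sin(p[2]); return np.array([p[0]+c*b[0]-s*b[1],p[1]+s*b[0]+c*b[1]])
    f=lambda p:np.concatenate([pl(p,D[n])-q[:2] for n,q in obs])*1000
    r=least_squares(f,[.55,.11,.33],loss="soft_l1",f_scale=3); return r.x,{n:pl(r.x,D[n]) for n in D},r.fun
E
python3 - <<'E'
from h import *
np.set_printoptions(precision=4,suppress=True)
R={}
for c in("top","scene"):
    im=snap(c); g=cv2.cvtColor(im["pixels"],cv2.COLOR_RGB2HSV)
    box=env.cut_out(c,"candle_box")[0]["mask"]
    w=((g[...,1]<110)&(g[...,2]>140)).astype(np.uint8)&cv2.morphologyEx(box.astype(np.uint8),cv2.MORPH_CLOSE,np.ones((7,7)))
    n,_,st,ce=cv2.connectedComponentsWithStats(w)
    T=np.linalg.inv(np.array(im["cam_to_world"])); obs=[]
    for t in D:
        p=np.array(env.pinpoint(c,t)[0]["point"]); uv=np.array([im["fx"]*p[0]/p[2]+im["cx"],im["fy"]*p[1]/p[2]+im["cy"]])
        i=1+np.argmin(np.linalg.norm(ce[1:]-uv,axis=1)); q=ray(im,*ce[i],.0655)
        print(c,t,uv,ce[i],st[i,4],q); obs.append((t,q))
    print(fit(obs)); R[c]=obs
x,d,_=fit(R["top"]+R["scene"]); print(x,d)
s=env.sense();p=np.array(s["tool_pos"]);y=s["tool_rot"][2]
for n,q in d.items():
    e=q-p[:2]; print(n,"tool dx,dy cm",100*(e@[np.cos(y),np.sin(y)]),100*(e@[np.sin(y),-np.cos(y)]))
E
```

```text
top dot_far [222.0859 182.8649] [220.3667 182.6333] 30 [0.6011 0.1311 0.0655]
top dot_near [237.8192 233.1503] [239.2143 230.5   ] 28 [0.4971 0.0909 0.0655]
top dot_left [194.0603 221.1062] [194.2143 220.5   ] 28 [0.5194 0.1861 0.0655]
top dot_right [222.1339 182.9274] [220.3667 182.6333] 30 [0.6011 0.1311 0.0655]
(array([0.5541, 0.1155, 0.48  ]), {'dot_far': array([0.6041, 0.1415]), 'dot_near': array([0.5042, 0.0895]), 'dot_left': array([0.5166, 0.1876]), 'dot_right': array([0.5917, 0.0434])}, array([  3.0056,  10.3938,   7.1545,  -1.4041,  -2.7629,   1.5651,
        -9.3868, -87.7174]))Traceback (most recent call last):
  File "<stdin>", line 6, in <module>
IndexError: list index out of range
```

```bash
python3 - <<'E'
from h import *
np.set_printoptions(precision=4,suppress=True)
px={"top":dict(dot_far=(221,183),dot_right=(265,193),dot_near=(240,231),dot_left=(194,221)),
"scene":dict(dot_far=(293,212),dot_right=(251,202),dot_near=(276,177),dot_left=(317,185))}
R=[]
for c in px:
    im=snap(c); g=cv2.cvtColor(im["pixels"],cv2.COLOR_RGB2HSV)
    w=((g[...,1]<110)&(g[...,2]>140)).astype(np.uint8)
    n,_,st,ce=cv2.connectedComponentsWithStats(w); obs=[]
    for t,uv in px[c].items():
        i=1+np.argmin(np.linalg.norm(ce[1:]-uv,axis=1)); q=ray(im,*ce[i],.0655)
        print(c,t,ce[i],st[i,4],q); obs.append((t,q))
    print(*fit(obs)[::2]); R+=obs
x,d,_=fit(R); print(x,d)
s=env.sense();p=np.array(s["tool_pos"]);y=s["tool_rot"][2]
for n,q in d.items():
    e=q-p[:2]; print(n,"tool dx,dy cm",100*(e@[np.cos(y),np.sin(y)]),100*(e@[np.sin(y),-np.cos(y)]))
E
```

```text
top dot_far [220.3667 182.6333] 30 [0.6011 0.1311 0.0655]
top dot_right [264.5862 192.7241] 29 [0.578  0.0359 0.0655]
top dot_near [239.2759 230.5862] 29 [0.4969 0.0908 0.0655]
top dot_left [194.1034 220.4828] 29 [0.5194 0.1863 0.0655]
[0.5488 0.111  0.3709] [ 0.2374  0.3146  0.2841 -0.6614 -0.4991 -0.1661 -0.0272  0.5058]
scene dot_far [293.381  211.4286] 21 [0.6037 0.1297 0.0655]
scene dot_right [250.5 201.5] 22 [0.5804 0.0344 0.0655]
scene dot_near [276.4  176.04] 25 [0.4995 0.0905 0.0655]
scene dot_left [316.8846 184.7692] 26 [0.5227 0.1847 0.0655]
[0.5516 0.1098 0.3645] [ 0.5009  0.1846  0.1179 -0.5062 -0.5102 -0.7272 -0.1089  1.0867]
[0.5502 0.1104 0.3676] {'dot_far': array([0.6027, 0.1307]), 'dot_near': array([0.4977, 0.0902]), 'dot_left': array([0.521 , 0.1863]), 'dot_right': array([0.5794, 0.0346])}
dot_far tool dx,dy cm 61.37318960210051 -56.44827862481444
dot_near tool dx,dy cm 50.13069234311052 -55.82069964046058
dot_left tool dx,dy cm 55.29881334003031 -64.25185171839138
dot_right tool dx,dy cm 56.20506860518072 -48.01712654688363
```

Request:
servo_tool(series=[[[2.81,-2.4,0,0,1],[2.81,-2.4,0,0,1],[2.81,-2.4,0,0,1],[2.81,-2.4,0,0,1],[2.81,-2.4,0,0,1],[2.81,-2.4,0,0,1],[2.81,-2.4,0,0,1],[2.81,-2.4,0,0,1],[2.81,-2.4,0,0,1],[2.81,-2.4,0,0,1],[2.81,-2.4,0,0,1],[2.81,-2.4,0,0,1],[2.81,-2.4,0,0,1],[2.81,-2.4,0,0,1],[2.81,-2.4,0,0,1],[2.81,-2.4,0,0,1],[2.81,-2.4,0,0,1],[2.81,-2.4,0,0,1],[2.81,-2.4,0,0,1],[2.81,-2.4,0,0,1]]])

```text
time: 3.4
tool_pos: [0.5801, 0.0359, 0.2534]
tool_rot: [3.141, -0.0, 0.312]
ft_force: [-0.1, -0.1, -0.9]
width: 0.0
```

Request:
servo_tool(series=[[[0,0,3,-0.056,1],[0,0,3,0,1],[0,0,3,0,1],[0,0,2,0,1],[0,0,0,0,1],[0,0,0,0,1]]])

```text
time: 4.0
tool_pos: [0.5797, 0.0345, 0.1436]
tool_rot: [3.142, -0.0, 0.368]
ft_force: [0.5, -0.5, 0.4]
width: 0.0002
```

```bash
cat > go.py <<'E'
from h import *
np.set_printoptions(precision=4,suppress=True)
c,s0=np.cos(.3676),np.sin(.3676)
s=env.sense();p=np.array(s["tool_pos"]);y=s["tool_rot"][2];print(s["time"],p,s["tool_rot"],s["ft_force"],s["width"])
for n,b in D.items():
    e=np.array([.5502+c*b[0]-s0*b[1],.1104+s0*b[0]+c*b[1]])-p[:2]; print(n,100*(e@[np.cos(y),np.sin(y)]),100*(e@[np.sin(y),-np.cos(y)]))
E
python3 go.py; python3 -c "
from h import *
snap('scene','pics/s1.png');snap('wrist','pics/w1.png')"
```

```text
4.0 [0.5797 0.0345 0.1436] [ 3.1416 -0.0002  0.3679] [ 0.4736 -0.5261  0.4451] 0.0002479275640135509
dot_far 5.6093904046476855 -8.141320039758005
dot_near -5.650609206835918 -8.144277976376435
dot_left -0.01847369730123469 -16.27279872754872
dot_right -0.022745104886993772 -0.012799288585718256
```

View pics/s1.png

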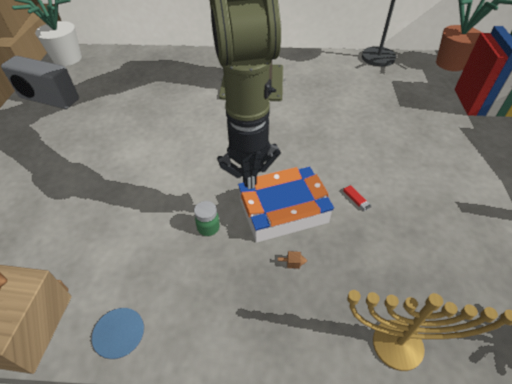

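The gripper is shut just above the right section (around pixel (250,185)), clear of the jar. Now pressing.

Request:
servo_tool(series=[[[0,0,2.5,0,1],[0,0,2.5,0,1],[0,0,0.2,0,1],[0,0,0.2,0,1],[0,0,0.2,0,1]]])

```text
time: 4.6
tool_pos: [0.5805, 0.0344, 0.089]
tool_rot: [3.141, -0.003, 0.368]
ft_force: [-1.4, -1.3, 7.5]
width: -0.0002
```

Request:
servo_tool(series=[[[0,0,0.2,0,1],[0,0,0.2,0,1],[0,0,0.0,0,1]]])

```text
time: 4.9
tool_pos: [0.5799, 0.0344, 0.084]
tool_rot: [3.141, -0.001, 0.368]
ft_force: [-1.4, 1.2, -0.2]
width: -0.0003
```

Request:
servo_tool(series=[[[0,0,0.1,0,1],[0,0,0.1,0,1],[0,0,0.0,0,1]]])

```text
time: 5.2
tool_pos: [0.5796, 0.0347, 0.082]
tool_rot: [-3.142, -0.001, 0.368]
ft_force: [-1.1, 0.1, 6.1]
width: 0.0005
```

Request:
servo_tool(series=[[[0,0,-1.5,0,1],[0,0,-1.5,0,1],[-1.88,-2.71,0,0,1],[-1.88,-2.71,0,0,1],[-1.88,-2.71,0,0,1],[0,0,0,0,1],[0,0,0,0,1]]])

```text
time: 5.9
tool_pos: [0.4978, 0.0906, 0.112]
tool_rot: [3.141, -0.001, 0.369]
ft_force: [-0.3, 0.2, 0.5]
width: 0.0001
```

```bash
python3 go.py; python3 -c "
from h import *
snap('scene','pics/s2.png')"
```

```text
5.9 [0.4978 0.0906 0.112 ] [ 3.1415 -0.001   0.3694] [-0.2865  0.2254  0.5226] 0.00010654823494648764
dot_far 11.23617303851414 0.057455085442480444
dot_near -0.02380805183783771 0.03681907527015891
dot_left 5.621082205833799 -8.082849266407585
dot_right 5.591282780842507 8.177123427120227
```

View pics/s2.png

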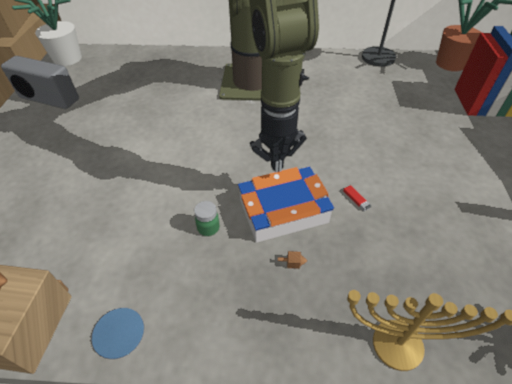

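The box hasn't moved. The right section around (250,203) looks flush, and the fingers are over the near dot at (277,177). Next are near, left and far.

Request:
servo_tool(series=[[[0,0,2,0,1],[0,0,0.2,0,1],[0,0,0.2,0,1],[0,0,0.2,0,1],[0,0,0.2,0,1],[0,0,0,0,1]]])

```text
time: 6.55
tool_pos: [0.4978, 0.0896, 0.0833]
tool_rot: [3.141, 0.0, 0.367]
ft_force: [-0.3, 0.4, -0.3]
width: -0.0001
```

Request:
servo_tool(series=[[[0,0,0.1,0,1],[0,0,0.1,0,1],[0,0,0,0,1]]])

```text
time: 6.85
tool_pos: [0.4977, 0.0899, 0.0819]
tool_rot: [3.141, -0.001, 0.368]
ft_force: [-0.6, -1.2, 7.8]
width: 0.0001
```

Request:
servo_tool(series=[[[0,0,-1.5,0,1],[0,0,-1.5,0,1],[1.88,-2.7,0,0,1],[1.88,-2.7,0,0,1],[1.88,-2.7,0,0,1],[0,0,0,0,1],[0,0,0,0,1]]])

```text
time: 7.55
tool_pos: [0.5207, 0.1866, 0.1111]
tool_rot: [-3.142, 0.0, 0.37]
ft_force: [0.1, -1.2, -0.3]
width: 0.0001
```

Request:
servo_tool(series=[[[0,0,2,0,1],[0,0,0.2,0,1],[0,0,0.2,0,1],[0,0,0.2,0,1],[0,0,0.2,0,1],[0,0,0,0,1]]])

```text
time: 8.15
tool_pos: [0.5209, 0.1848, 0.0833]
tool_rot: [3.141, 0.001, 0.367]
ft_force: [0.5, 0.0, 0.6]
width: -0.0001
```

Request:
servo_tool(series=[[[0,0,0.1,0,1],[0,0,0.1,0,1],[0,0,0,0,1]]])

```text
time: 8.45
tool_pos: [0.5212, 0.1853, 0.082]
tool_rot: [3.141, -0.0, 0.367]
ft_force: [-1.3, -1.2, 6.9]
width: 0.0004
```

Request:
servo_tool(series=[[[0,0,-1.5,0,1],[0,0,-1.5,0,1],[1.88,2.71,0,0,1],[1.88,2.71,0,0,1],[1.88,2.71,0,0,1],[0,0,0,0,1],[0,0,0,0,1]]])

```text
time: 9.15
tool_pos: [0.6031, 0.1293, 0.111]
tool_rot: [3.141, 0.0, 0.366]
ft_force: [-0.1, 0.5, -0.4]
width: -0.0002
```

```bash
python3 go.py
```

```text
9.15 [0.6031 0.1293 0.111 ] [3.1413 0.0004 0.3658] [-0.0586  0.5022 -0.3861] -0.00024278266548085449
dot_far 0.019673317162751367 -0.14003341163057528
dot_near -11.2403094161845 -0.12031426556149968
dot_left -5.624555763324512 -8.260161371643386
dot_right -5.596080335697233 7.999813694451315
```

Same snap signature each time: zero force, then firm lid contact. Now the far section, then lift and retreat.

Request:
servo_tool(series=[[[0,-0.1,2,0,1],[0,0,0.2,0,1],[0,0,0.2,0,1],[0,0,0.2,0,1],[0,0,0.2,0,1],[0,0,0,0,1]]])

```text
time: 9.75
tool_pos: [0.6023, 0.1309, 0.083]
tool_rot: [3.141, 0.001, 0.368]
ft_force: [-0.8, -0.2, -0.1]
width: -0.0
```

Request:
servo_tool(series=[[[0,0,0.1,0,1],[0,0,0.1,0,1],[0,0,0,0,1]]])

```text
time: 10.05
tool_pos: [0.6027, 0.1309, 0.082]
tool_rot: [3.141, -0.0, 0.367]
ft_force: [-1.4, -0.2, 5.8]
width: -0.0
```

Request:
servo_tool(series=[[[0,0,-1.5,0,1],[0,0,-3,0,1],[0,0,-4,0,1],[0,0,-4,0,1],[0,0,-4,0,1],[-2.5,3,0,0,1],[-2.5,3,0,0,1],[-2.5,3,0,0,1],[-2.5,3,0,0,1],[-2.5,3,0,0,1],[-2.5,3,0,0,1],[-2.5,3,0,0,1],[-2.5,3,0,0,1],[-2.5,3,0,0,1],[-2.5,3,0,0,1],[-2.5,3,0,0,1],[0,0,0,0,1],[0,0,0,0,1]]])

```text
time: 11.85
tool_pos: [0.4641, -0.2768, 0.247]
tool_rot: [3.141, -0.0, 0.365]
ft_force: [0.1, 0.5, -0.2]
width: -0.0001
```

```bash
python3 - <<'E'
from h import *
np.set_printoptions(precision=4,suppress=True)
s=env.sense();print(s["time"],s["tool_pos"],s["ft_force"])
px={"top":dict(dot_far=(221,183),dot_right=(265,193),dot_near=(240,231),dot_left=(194,221)),
"scene":dict(dot_far=(293,212),dot_right=(251,202),dot_near=(276,177),dot_left=(317,185))}
vis=[]
for c in px:
    im=snap(c,f"pics/{c}9.png"); g=cv2.cvtColor(im["pixels"],cv2.COLOR_RGB2HSV)
    n,_,st,ce=cv2.connectedComponentsWithStats(((g[...,1]<110)&(g[...,2]>140)).astype(np.uint8)); obs=[]
    for t,uv in px[c].items():
        i=1+np.argmin(np.linalg.norm(ce[1:]-uv,axis=1)); q=ray(im,*ce[i],.060); print(c,t,ce[i],q); obs.append((t,q))
    print(*fit(obs)[::2])
    for t in("jar","lighter","dreidel"):
        for r in env.pinpoint(c,t)[:1]: print(t,W(im,r["point"]))
    y,x=(160,170) if c=="top" else (150,220)
    for f in (f"pics/{c}0.png",f"pics/{c}9.png"): vis.append(cv2.resize(cv2.imread(f)[y:y+100,x:x+130],None,fx=3,fy=2.9,interpolation=cv2.INTER_CUBIC))
cv2.imwrite("pics/cmp.png",np.vstack([np.hstack(vis[:2]),np.hstack(vis[2:])]))
E
```

```text
11.85 [ 0.4641 -0.2768  0.247 ] [ 0.1007  0.5126 -0.1771]
top dot_far [220.5    182.7857] [0.602  0.1312 0.06  ]
top dot_right [265.1923 193.1923] [0.5781 0.0344 0.06  ]
top dot_near [239.3667 231.6333] [0.4952 0.0907 0.06  ]
top dot_left [193.6786 220.6786] [0.5197 0.1879 0.06  ]
[0.5487 0.1111 0.3631] [-0.5961 -0.1546 -0.4489  0.6649  0.9057  0.3347  0.1619 -0.8607]
jar [ 0.6061 -0.0685 -0.0014]
lighter [ 0.5024  0.292  -0.0008]
dreidel [ 0.6915  0.1315 -0.0013]
scene dot_far [293.5172 213.2414] [0.6044 0.1304 0.06  ]
scene dot_right [250.3077 203.1154] [0.5806 0.0338 0.06  ]
scene dot_near [275.8182 177.1818] [0.4981 0.0893 0.06  ]
scene dot_left [317.3333 186.125 ] [0.5219 0.1864 0.06  ]
[0.5512 0.11   0.368 ] [-0.6036 -0.1522 -0.1334  0.2738  0.6416  0.4649  0.0976 -0.5912]
jar [ 0.6102 -0.0656 -0.0018]
lighter [0.5043 0.2887 0.0008]
dreidel [ 0.6922  0.1344 -0.0046]
```

View pics/cmp.png

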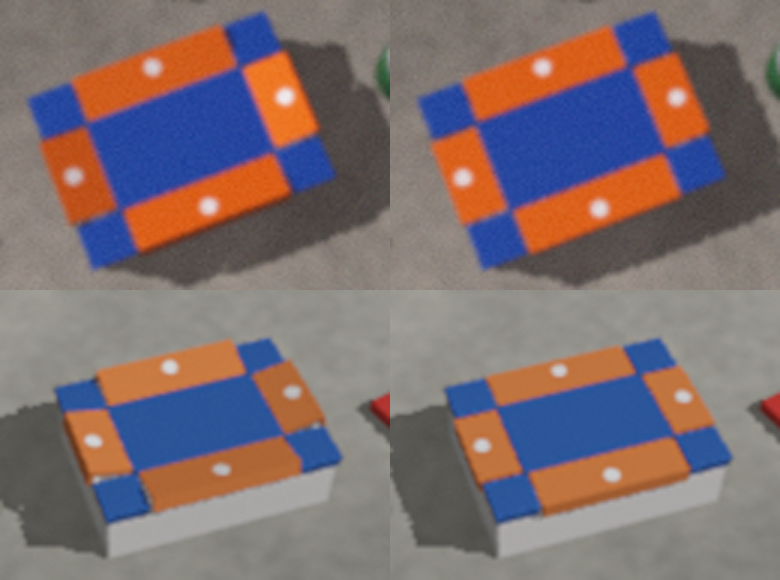

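The before/after crops (left/right) show all four sections now level and equally shaded, with the box in the same place. Every dot moved down 1–2 px in the scene view, as closing should do.

```bash
python3 -c "
from workcell import env
env.hand_in()"
```

```text
the job is handed in; nothing more can be done
```

All four rim sections look shut and flush, and the job is handed in at about 12 s on the robot's clock. I pressed the dots with the closed fingertips in the order right, near, left, far, then lifted clear.

**Click:** on each section the force fell to about zero after the press-through. The fingertips then met firm resistance of about 6–8 N at lid height (TCP 82 mm, tips 60 mm).

**Flushness:** in the final pictures all four sections look level and evenly shaded. Each dot sits 1–2 px lower in the scene view, and the dot positions fit the box model to about 1 mm at 60 mm height.

**Nothing else moved:** the box pose is unchanged to within about 1 mm and 0.01 rad. The jar, lighter and dreidel are unchanged within the detector's error of about 4–5 mm.

**Checks that failed or disagreed:**
- One early network call mistook the right dot for the far one, and one cut-out call found no box. I used dot positions taken from the pixels instead.
- The two cameras differ by about 2–3 mm, close to the stated calibration error, so I used their average.

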